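Thread the guard rail back through the three posts of the cup stand

TASK

Put the guard rail back on the cup stand: take it by its thick grip end and thread it tip first through the eyes of all three posts, from the robot's left end of the stand, until the shoulder of the grip sits against the first post, then let go. The posts have been knocked a little out of line, each its own way, so feel the tip into each eye in turn and bring the rail back into line as you go; never force it, nothing may press on a post with more than 20 N. Leave the cups, the milk jug and the drinks carton where they stand.

Things in the scene. Friction and masses are not known exactly. Their poses are not given: they have to be found in the camera images.
- rail: The guard rail, a loose straight steel bar of 0.09 to 0.14 kg: a grip (plain cylinder 18 mm across, 44 mm long) and, from the grip's flat shoulder, a round rod 10 mm across and 212 mm long. Origin at the grip's centre; x points along the bar to the tip. It lies on the counter on its grip's rim and its tip, so it slopes down about 1 degree to the tip.
- rail_grip (a point): Centre of the rail's grip, where to take it (across its axis); same axes as the rail. The shoulder is 22 mm from this point along x.
- rail_tip (a point): Middle of the end face of the rail's rod, 234 mm along x from rail_grip, same axes. The end has only a small chamfer (its flat is 8.4 mm across), so it finds a 12 mm hole only when within about 1.5 mm of the hole's centre.
- stand: Fixed cup stand: a dark board 190 mm (x) by 300 mm (y), 18 mm thick, with a steel tray inlay; origin at the centre of its underside, x away from the robot at yaw 0, y to the left, z up. The three posts stand in a row near its near edge, at x = -68 mm and y = +90, 0, -90 mm; this row is the rail line. The cups stand on its far half.
- post1: First post, at the robot's left end of the row, where the rail enters going towards -y. Origin at the centre of the underside of its fixed foot (40 x 26 x 4 mm), on top of the board, 18 mm above the counter; axes as the stand's. A flat steel leaf (16 mm wide, 2.5 mm thick) rises from the foot and carries an eye at its top.
- post1_top (a point): Where the first post's eye ought to be: 70 mm straight above its foot, on the rail line. It is not the eye itself: the leaf has been knocked, and at rest its eye stands anywhere up to 6 mm from here to either side, towards +x or -x. With the rail home (shoulder on the eye's +y face) rail_grip is 29 mm towards +y from here and the tip 205 mm towards -y.
- post2: Second post, 90 mm from the first towards -y, same build and axes, origin under its foot. Each eye is a steel tube along y, 14 mm long (from 7 mm before to 7 mm past the middle of the foot), 24 mm outside, with a round square-edged hole 12 mm across.
- post2_top (a point): Where the second post's eye ought to be, 70 mm straight above its foot, on the rail line. Its eye at rest stands anywhere up to 6 mm from here to either side (+x or -x), independently of the others.
- post3: Third post, 180 mm from the first towards -y, same build and axes, origin under its foot. All three leaves bend only across the rail line (x): about 0.2 N per mm at the eye, up to 18 mm either way, then springing back; along y and z they are stiff. Forces under 25 N do not change a leaf's rest shape.
- post3_top (a point): Where the third post's eye ought to be, 70 mm straight above its foot, on the rail line. Its eye at rest stands anywhere up to 6 mm from here to either side (+x or -x), independently of the others.
- cup_a_mid (a point): Bystander: white cup, 72 mm across, 58 mm high, with a handle, standing on the stand; half-way up.
- cup_b_mid (a point): Bystander: second such cup on the stand; half-way up.
- jug_mid (a point): Bystander: steel milk jug, 86 mm across, 100 mm high, on the counter to the robot's right; half-way up.
- carton_mid (a point): Bystander: grey drinks carton 75 x 62 mm, about 225 mm high with its cap, on the counter to the right; 100 mm above the counter.

How it is judged:
By the outcome, as a careful person would: the job done as asked, in the order asked, and still so for the second after the job is handed in, with the robot touching nothing.
It also fails if it takes over 72 s, if anything falls off the work surface, if the arm or the gripper's body presses on something with over 40 N, if the wrist force passes 120 N, or if a joint passes its speed limit or range.

ROBOT

A 7-joint arm with a two-finger parallel gripper is mounted at the origin on the work surface. World frame = base frame: x ahead of the robot, y to its left, z up, the work surface at z = 0. Lengths are in m, angles in rad, forces in N, time in s.
With the tool pointing down it reaches from about 0.375 to 0.925 m from the base axis. Payload 3.1 kg.
Tool frame: the origin (TCP) lies between the finger pads; the fingertips stand 19 mm ahead of it and the grasp point (between the pads) is the TCP; z points along the fingers, y is the direction in which the jaws open and shut (so a half turn about z gives the same grasp; the last joint's range is limited). The gripper opens to 85 mm and grips with 20 to 120 N. Pads are 22 mm wide; open, the fingers measure 114 mm over their backs; the gripper's body (76 mm by 85 mm) begins 54 mm behind the grasp point. The pads swing forward as they close: fully open they stand 13 mm farther back than shut.
Start: joints at [-1.2, 0.383, 0.044, 1.598, -0.018, 1.161, -0.05], TCP at [0.294, 0.58, 0.25] pointing down, gripper open.
Joint ranges: [-2.61, 2.61], [-0.41, 2.15], [-1.48, 1.57], [0, 2.5], [-1.57, 4.71], [0.05, 1.97], [-2.85, 2.85]. Speed limits (rad/s): [2.79, 2.79, 3.14, 3.14, 3.14, 3.14, 3.14].

INTERFACE

Orientations are given as a unit quaternion [x, y, z, w].
In Python, from bench import move_ptp, movel, move_j, move_gripper, pause, inverse_kinematics, read_camera, camera_params, MotionError, sign_off, look_for, tip_of, read_time_s, read_qpos, read_joint_vel, read_effort, read_eef_pos, read_tcp_rot, read_ft_force, read_ft_torque, read_finger_gap gives the robot as it stands. Calls block until the motion is done:
- move_ptp(position, orientation): joint-space move of the TCP to a pose.
- movel(position, orientation=None, speed=0.15): straight line of the TCP; orientation=None keeps the orientation; speed is the mean speed in m/s.
- move_j(angles): joint-space move.
- move_gripper(opening, effort=None): finger opening in m; effort is the grip in N (None keeps the last); returns when the fingers have stopped.
- pause(seconds).
- inverse_kinematics(position, orientation): joint angles nearest the present ones, or None.
- read_camera(name): name is "scene" or "top" or "wrist"; returns the picture (420x560x3 uint8, red, green, blue); there is no depth.
- camera_params(name): a dict with "K" (3x3 intrinsics, pixels), "dist_coeffs" ([k1, k2, p1, p2, k3] as OpenCV has them; the pictures are not rectified), "camera_from_world" (4x4, takes a point from world to camera coordinates). Camera axes: x right, y down, z forward; pixel columns grow to the right and rows downward; lengths in m; the calibration is good to about 2 mm. A picture is of the moment at which its call begins: read the wrist's pose just before it. camera_params takes no time and is no camera call; for the wrist camera it gives the pose at the moment of the call.
A pose or a line that the arm cannot do raises MotionError and nothing moves.
- sign_off(): hands the job in, once; it reports no verdict.
Trained networks look in the newest picture that a camera, given by its name, has taken for a name from the list of things; names that differ only in an ending like _2 or _b are one class to them, and where a whole thing is asked for, a point or a joint stands for the part that bears it (a point fixed in the world has none). Each returns a list of dicts, best first, with "confidence" (0 to 1); they miss things now and then, are a little off and sometimes report something else, mostly with a low value. They report only what shows in the picture. A call takes as long as a camera call.
- look_for(camera, name): "at" ([column, row] in pixels, amid what is visible of it).
- tip_of(camera, name): "at" ([column, row] in pixels: a listed point, or the origin of a listed thing).
Readings, each from a call of its own:
- read_time_s(): time.
- read_qpos(): joint angles.
- read_joint_vel(): joint speeds.
- read_effort(): joint torques, N m.
- read_eef_pos(): TCP position.
- read_tcp_rot(): TCP orientation.
- read_ft_force(): force on the tool from outside, world axes, zero at the start.
- read_ft_torque(): the same for the moment, N m.
- read_finger_gap(): finger opening in m.
Only numpy, scipy, OpenCV 4.12 (cv2) and the standard library are available. Lean on these libraries where they do the work, as an engineer would, in place of code of your own. Each camera call takes 0.05 s, during which the arm holds its last target. There are 200 camera calls.

## Working session

There is one attempt and no reset: what is moved stays moved. The work goes in short steps, each a Python script; the robot and the scene stay as the last script left them, time stands still between calls to the robot, and variables do not carry over. Pictures are saved under pics/ and viewed, about 8 in all and at most 12, crops included, and the job is handed in when it is done.

```bash
ls; mkdir -p pics; python3 - <<'E'
from bench import *
import cv2, numpy as np
print(read_time_s(), read_eef_pos(), read_tcp_rot(), read_ft_force())
ims=[]
for c in ["scene","top","wrist"]:
    im=read_camera(c); cv2.imwrite(f"pics/{c}0.png",im[:,:,::-1])
    p=camera_params(c); print(c,p["K"],p["dist_coeffs"],np.round(p["camera_from_world"],3).tolist())
    for n in ["rail_grip","rail_tip","post1","post2","post3","post1_top","post2_top","post3_top","stand"]:
        print(c,n,[(np.round(d["at"],1).tolist(),round(d["confidence"],2)) for d in tip_of(c,n)[:4]])
print(read_time_s())
a=cv2.imread("pics/scene0.png");b=cv2.imread("pics/top0.png")
E
```

```text
pics
0.0 [0.29326974 0.57906335 0.24884305] [ 2.32221333e-01  9.72662040e-01 -1.32271218e-03 -2.44588141e-04] [ 1.03197608 -0.82115996 -0.34504536]
scene [[419.70344333   0.         272.88566529]
 [  0.         419.70344333 212.82158056]
 [  0.           0.           1.        ]] [-0.00163926  0.          0.          0.          0.        ] [[-0.839, 0.545, 0.007, 0.474], [0.449, 0.698, -0.558, -0.133], [-0.309, -0.465, -0.83, 1.245], [0.0, 0.0, 0.0, 1.0]]
scene rail_grip [([326.4, 363.6], 0.86), ([243.2, 250.4], 0.48)]
scene rail_tip [([391.1, 297.2], 0.68)]
scene post1 [([236.4, 214.1], 0.77), ([259.6, 234.0], 0.71), ([276.4, 259.4], 0.52), ([238.6, 193.7], 0.26)]
scene post2 [([236.4, 214.1], 0.77), ([259.6, 234.0], 0.71), ([276.4, 259.4], 0.52), ([238.6, 193.7], 0.26)]
scene post3 [([236.4, 214.1], 0.77), ([259.6, 234.0], 0.71), ([276.4, 259.4], 0.52), ([238.6, 193.7], 0.26)]
scene post1_top [([273.5, 244.5], 0.47)]
scene post2_top []
scene post3_top [([239.2, 194.2], 0.67), ([207.7, 215.8], 0.27)]
scene stand [([239.0, 247.5], 0.98)]
top [[516.68660649   0.         279.10291034]
[... 602 characters left out ...]
, 0.69), ([322.2, 208.4], 0.63), ([284.5, 213.0], 0.61), ([395.9, 229.7], 0.53)]
top post1_top [([256.2, 207.3], 0.44)]
top post2_top [([286.4, 208.3], 0.65)]
top post3_top [([322.4, 208.8], 0.62)]
top stand [([287.1, 190.9], 0.77)]
wrist [[338.31439404   0.         281.64395545]
 [  0.         338.31439404 213.11536937]
 [  0.           0.           1.        ]] [-0.02408285  0.          0.          0.          0.        ] [[0.451, 0.892, 0.001, -0.65], [0.85, -0.43, 0.304, -0.038], [0.271, -0.137, -0.953, 0.379], [0.0, 0.0, 0.0, 1.0]]
wrist rail_grip []
wrist rail_tip []
wrist post1 []
wrist post2 []
wrist post3 []
wrist post1_top []
wrist post2_top []
wrist post3_top []
wrist stand []
1.5
```

View pics/top0.png

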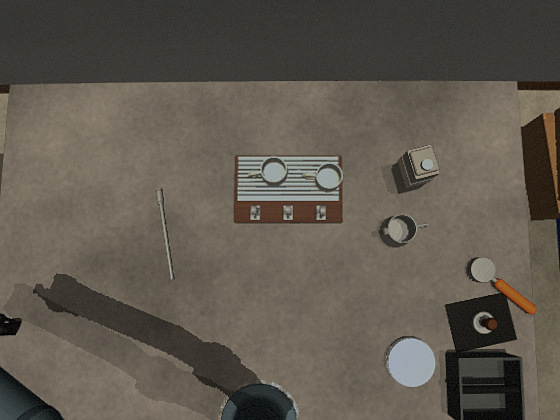

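View pics/scene0.png

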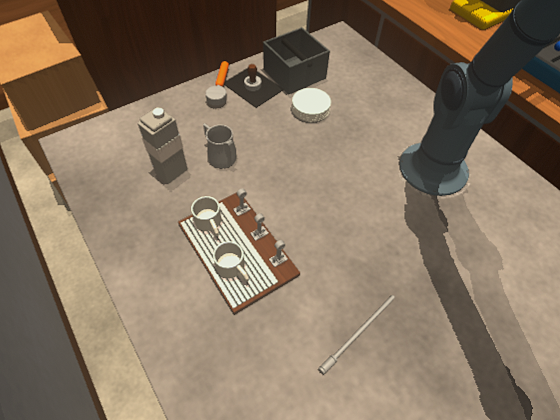

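```bash
cat > h.py <<'E'
from bench import *
import cv2, numpy as np
from scipy.spatial.transform import Rotation as R
def ray(p,uv):
    T=np.array(p["camera_from_world"]);x=cv2.undistortPoints(np.array([[uv]],float),np.array(p["K"]),np.array(p["dist_coeffs"]))[0,0]
    d=T[:3,:3].T@np.array([x[0],x[1],1]);return -T[:3,:3].T@T[:3,3],d/np.linalg.norm(d)
def atz(p,uv,z):
    o,d=ray(p,uv);return o+d*(z-o[2])/d[2]
def tri(rs):
    A=sum(np.eye(3)-np.outer(d,d) for o,d in rs);b=sum((np.eye(3)-np.outer(d,d))@o for o,d in rs)
    X=np.linalg.solve(A,b);return X,max(np.linalg.norm(np.cross(d,X-o)) for o,d in rs)
def proj(p,X):
    T=np.array(p["camera_from_world"]);r,_=cv2.Rodrigues(T[:3,:3])
    return cv2.projectPoints(np.array([X],float),r,T[:3,3],np.array(p["K"]),np.array(p["dist_coeffs"]))[0][0,0]
def down(yaw): # tool z down, tool x at angle yaw
    c,s=np.cos(yaw),np.sin(yaw);return R.from_matrix(np.array([[c,s,0],[s,-c,0],[0,0,-1]])).as_quat()
E
python3 - <<'E'
from h import *
t,s,w=map(camera_params,["top","scene","wrist"])
for n,a,b,z in [("grip",(160.6,194.7),(326.4,363.6),.009),("tip",(173.8,279.6),(391.1,297.2),.005),
 ("p1",(253,212.4),(276.4,259.4),.02),("p2",(284.5,213),(259.6,234),.02),("p3",(322.2,208.4),(236.4,214.1),.02),
 ("stand",(287.1,190.9),(239,247.5),0),("eye1",(256.2,207.3),(273.5,244.5),.088),("eye3",(322.4,208.8),(239.2,194.2),.088)]:
    print(n,tri([ray(t,a),ray(s,b)]),atz(t,a,z),atz(s,b,z))
T=w["camera_from_world"];o=-T[:3,:3].T@T[:3,3]
q=R.from_quat(read_tcp_rot());print("cam in tool",q.inv().apply(o-read_eef_pos()),q.inv().apply(T[:3,:3].T).T if 0 else (q.inv().as_matrix()@T[:3,:3].T).round(3).tolist()); print(q.as_matrix().round(3))
E
```

```text
grip (array([0.60922055, 0.27862646, 0.00990667]), np.float64(0.0020958136875619156)) [0.61076914 0.27727421 0.009     ] [0.60755363 0.28002575 0.009     ]
tip (array([ 0.37517537,  0.23719266, -0.00887497]), np.float64(0.0003217564770221745)) [0.3751999  0.23391554 0.005     ] [0.38166569 0.23995304 0.005     ]
p1 (array([0.56081235, 0.0146263 , 0.02238113]), np.float64(0.0033313935574174223)) [0.55864307 0.01698273 0.02      ] [0.5625194  0.01130018 0.02      ]
p2 (array([ 0.55802713, -0.07103372,  0.02316543]), np.float64(0.0021533232350101983)) [ 0.55681061 -0.06963781  0.02      ] [ 0.5586346  -0.07418366  0.02      ]
p3 (array([ 0.57221384, -0.17443568, -0.0020512 ]), np.float64(0.0006124585194488651)) [ 0.56937517 -0.17327829  0.02      ] [ 0.57798325 -0.16048783  0.02      ]
stand (array([ 0.62082819, -0.07659312,  0.00515773]), np.float64(0.0005478473395701704)) [ 0.62222124 -0.07694271  0.        ] [ 6.19225750e-01 -7.88635286e-02 -1.11022302e-16]
eye1 (array([0.56436352, 0.00322551, 0.08436909]), np.float64(0.0018684923355692686)) [0.56239041 0.00423697 0.088     ] [0.56686402 0.00363631 0.088     ]
eye3 (array([ 0.55889315, -0.16955577,  0.08518742]), np.float64(0.0005165191989403781)) [ 0.55805902 -0.16903579  0.088     ] [ 0.56017876 -0.1680445   0.088     ]
cam in tool [ 0.07918645 -0.00041928 -0.1232397 ] [[0.001, -0.953, -0.304], [1.0, 0.0, 0.001], [-0.001, -0.304, 0.953]]
[[-0.892  0.452 -0.   ]
 [ 0.452  0.892 -0.   ]
 [ 0.    -0.    -1.   ]]
```

```bash
python3 - <<'E'
from h import *
import pickle
Q=down(np.pi)
print(inverse_kinematics([0.563,0.044,0.1],down(-np.pi/2)),inverse_kinematics([0.563,0.28,0.1],down(-np.pi/2)))
t0=read_time_s()
out=[]
for k,pos in enumerate([[0.642,-0.08,0.17],[0.60,-0.06,0.20]]):
    (move_ptp if k==0 else movel)(pos,Q); pause(.2)
    p=camera_params("wrist");im=read_camera("wrist");cv2.imwrite(f"pics/w{k}.png",im[:,:,::-1]);out.append(p)
    print(read_time_s(),read_eef_pos(),read_ft_force())
    for n in ["post1","post1_top","post2_top","post3_top"]:
        f=tip_of
        print(n,[(np.round(d["at"],1).tolist(),round(d["confidence"],2)) for d in f("wrist",n)[:4]],[(np.round(d["at"],1).tolist(),round(d["confidence"],2)) for d in look_for("wrist",n)[:4]] if n=="post1" else "")
pickle.dump(out,open("survey.pkl","wb"))
a=cv2.imread("pics/w0.png");b=cv2.imread("pics/w1.png")
E
```

```text
[ 0.78919403  0.82332982 -1.24822262  1.87741851  0.87754932  1.12980074
  2.3423767 ] [-0.41929804  0.5131331  -0.13613494  1.7540421   0.0865332   0.88022463
  2.54831442]
4.4 [ 0.64213892 -0.07929943  0.17002709] [0.14915932 0.72195151 0.29603342]
post1 [([285.3, 98.2], 0.82), ([168.7, 96.7], 0.74), ([398.2, 98.2], 0.59)] [([152.0, 88.1], 0.89), ([286.0, 96.1], 0.83), ([413.4, 93.7], 0.79)]
post1_top [([441.9, 95.8], 0.63)] 
post2_top [([283.5, 97.3], 0.95)] 
post3_top [([129.4, 96.2], 0.82)] 
5.4167 [ 0.600162   -0.06049505  0.19938185] [-0.02874036 -0.4816694  -0.08648446]
post1 [([301.1, 273.0], 0.75), ([359.9, 146.1], 0.72), ([265.8, 146.7], 0.6), ([160.8, 145.4], 0.6)] [([371.3, 150.5], 0.86), ([149.1, 148.9], 0.83), ([263.3, 151.2], 0.82)]
post1_top [([387.5, 157.5], 0.6)] 
post2_top [([252.8, 160.3], 0.87)] 
post3_top [([129.9, 158.4], 0.64)]
```

View pics/w0.png

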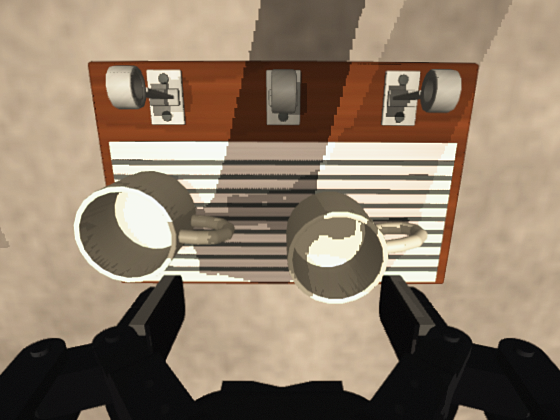

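```bash
python3 - <<'E'
import cv2,numpy as np
C=[[(437,90),(284,90),(130,88)],[(381,150),(257,150),(133,150)]]
rows=[]
for k in (0,1):
    im=cv2.imread(f"pics/w{k}.png");r=[]
    for u,v in C[k]:
        t=cv2.resize(im[v-33:v+33,u-33:u+33],(264,264),interpolation=cv2.INTER_NEAREST)
        t=cv2.convertScaleAbs(t,alpha=1.3,beta=15)
        for g in range(3,66,10):
            cv2.line(t,(g*4,0),(g*4,5),(0,255,0),1);cv2.line(t,(0,g*4),(264,g*4),(0,255,0),1) if 0 else cv2.line(t,(0,g*4),(5,g*4),(0,255,0),1)
        r.append(t)
    rows.append(np.hstack(r))
cv2.imwrite("pics/c1.png",np.vstack(rows))
E
```

```text
(no output)
```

View pics/c1.png

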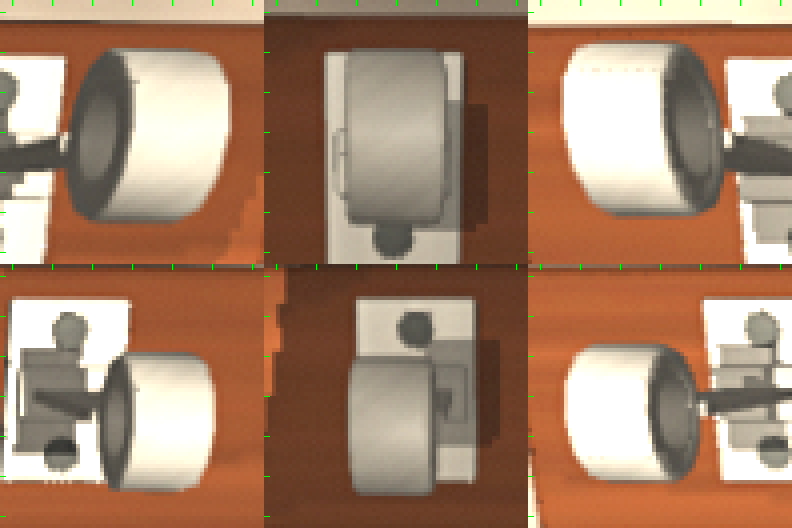

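```bash
python3 - <<'E'
from h import *
import pickle
P=pickle.load(open("survey.pkl","rb"))
# eye centre px (col of inner face for 1,3 ; centre for 2)
V0=[(428.75,90.9),(284-33+33,91.1),(138.5,87.3)]
V1=[(381-33+(116)/4,156.25),(257-33+(391-264)/4,157.5),(133-33+(674-528)/4,154.25)]
for k in range(3):
    X,e=tri([ray(P[0],V0[k]),ray(P[1],V1[k])]);print("eye",k+1,X.round(4),e.round(4),atz(P[0],V0[k],.088).round(4),atz(P[1],V1[k],.088).round(4))
# feet outlines: centres view0
im=[cv2.imread(f"pics/w{k}.png") for k in (0,1)]
for k,c in ((0,[(398,98),(284,97),(167,97)]),(1,[(365,146),(266,146),(160,146)])):
    g=im[k].astype(int);m=((g.min(2)>120)).astype(np.uint8) 
    # board edges: brown mask
    hsv=cv2.cvtColor(im[k],cv2.COLOR_BGR2HSV);b=((hsv[...,1]>120)&(hsv[...,0]<15)).astype(np.uint8)
    r0=np.where(b[:200].sum(1)>60)[0];print(k,"brown rows",r0.min(),r0.max())
    r=r0.min()+8;cc=np.where(b[r])[0];print("cols at",r,cc.min(),cc.max(),atz(P[k],(cc.min(),r),.018).round(4),atz(P[k],(cc.max()+1,r),.018).round(4))
    for col in (110,250,400,460):
        rr=np.where(b[:200,col])[0]
        if len(rr): print("near edge",col,rr.min(),atz(P[k],(col,rr.min()),.018).round(4))
E
```

```text
eye 1 [0.5545 0.006  0.0875] 0.0 [0.5545 0.0058 0.088 ] [0.5545 0.0059 0.088 ]
eye 2 [ 0.5551 -0.0777  0.0906] 0.0002 [ 0.5551 -0.0775  0.088 ] [ 0.5554 -0.0781  0.088 ]
eye 3 [ 0.553  -0.1607  0.0883] 0.0 [ 0.5529 -0.1608  0.088 ] [ 0.553  -0.1608  0.088 ]
0 brown rows 61 142
cols at 69 89 477 [ 0.5361 -0.2251  0.018 ] [0.5355 0.0706 0.018 ]
near edge 110 62 [ 0.5313 -0.2083  0.018 ]
near edge 250 61 [ 0.5311 -0.1025  0.018 ]
near edge 400 62 [0.5313 0.0103 0.018 ]
near edge 460 63 [0.5314 0.0561 0.018 ]
1 brown rows 117 184
cols at 125 94 430 [ 0.5367 -0.2253  0.018 ] [0.5369 0.071  0.018 ]
near edge 110 118 [ 0.5309 -0.2102  0.018 ]
near edge 250 117 [ 0.5305 -0.0876  0.018 ]
near edge 400 118 [0.5311 0.043  0.018 ]
```

```bash
python3 - <<'E'
from h import *
g=np.radians
print("now",read_qpos().round(2))
for base in (190,10):
    print(base,"hover",np.round(inverse_kinematics([0.609,0.279,0.15],down(g(base))),2))
    for x,y,yaw in [(.609,.279,base),(.58,.3,base+80),(.555,.26,base+80),(.555,.15,base+80),(.558,.042,base+80)]:
        q=inverse_kinematics([x,y,.1],down(g(yaw)));print(None if q is None else q.round(2))
E
```

```text
now [-0.42  0.38  0.55  1.78 -0.23  1.04  1.79]
190 hover [-0.79  0.54  0.39  1.64 -0.24  1.01  1.43]
[-0.77  0.6   0.37  1.67 -0.26  0.92  1.45]
[-0.64  0.55  0.13  1.7  -0.09  0.9   2.67]
[-0.62  0.48  0.14  1.81 -0.08  0.86  2.7 ]
[-0.19  0.43 -0.17  1.89  0.1   0.83  2.73]
[ 0.18  0.43 -0.39  1.92  0.22  0.84  2.82]
10 hover [-1.19  0.76  1.03  1.66 -0.71  1.14 -1.37]
[-1.18  0.83  1.    1.69 -0.78  1.08 -1.33]
[-1.06  0.65  0.7   1.72 -0.5   0.95 -0.16]
[-1.05  0.58  0.71  1.83 -0.47  0.91 -0.13]
[-0.94  0.53  0.74  1.92 -0.46  0.87  0.05]
[-0.78  0.51  0.77  1.96 -0.47  0.86  0.25]
```

```bash
python3 - <<'E'
from h import *
g=np.radians
Q=down(g(10))
move_ptp([0.609-.03,0.276,0.14],Q); pause(.2)
p=camera_params("wrist");im=read_camera("wrist");cv2.imwrite("pics/r0.png",im[:,:,::-1])
print(read_time_s(),read_eef_pos())
for n in ["rail_grip","rail_tip","rail"]:
    print(n,[(np.round(d["at"],1).tolist(),round(d["confidence"],2),atz(p,d["at"],.009).round(4)) for d in tip_of("wrist",n)[:3]])
import pickle;pickle.dump(p,open("r0.pkl","wb"))
E
```

```text
8.5833 [0.57913118 0.27569491 0.14006574]
rail_grip [([279.8, 172.0], 0.9, array([0.6066, 0.2825, 0.009 ]))]
rail_tip []
rail [([278.8, 177.5], 0.74, array([0.6023, 0.2825, 0.009 ]))]
```

View pics/r0.png

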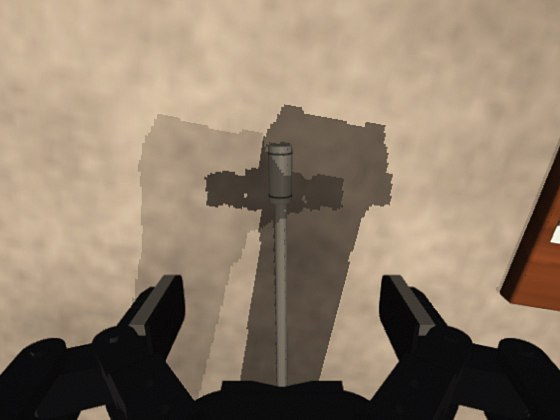

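```bash
python3 - <<'E'
from h import *
import pickle;p=pickle.load(open("r0.pkl","rb"))
im=cv2.imread("pics/r0.png")
g=cv2.cvtColor(im,cv2.COLOR_BGR2GRAY).astype(int)
S=cv2.Sobel(cv2.GaussianBlur(g.astype(np.float32),(1,5),0),cv2.CV_32F,1,0)
for r in (155,165,180,190,210,230,260,290,320,350,375):
    s=S[r,258:306];o=np.argsort(-abs(s))[:4];print(r,sorted([(258+int(i),int(s[i])) for i in o]))
print([int(x) for x in g[138:206,281]])
a=atz(p,(281,198),.009);e=atz(p,(281,144),.012);b=atz(p,(281,380),.0075);d=b-a;print(a,e,b,np.degrees(np.arctan2(d[1],d[0])),a[:2]-.022*d[:2]/np.linalg.norm(d[:2]))
E
```

```text
155 [(259, -254), (260, -382), (261, -128), (292, 103)]
165 [(258, -288), (259, -320), (276, 111), (277, 122)]
180 [(269, 31), (270, 42), (290, -42), (292, 36)]
190 [(270, 40), (271, 25), (290, -40), (292, 31)]
210 [(260, -115), (261, -258), (262, -164), (286, -123)]
230 [(258, -335), (275, 117), (276, 113), (283, -113)]
260 [(258, -331), (275, 124), (276, 140), (285, -105)]
290 [(274, -91), (276, 157), (277, 109), (285, -95)]
320 [(276, 105), (277, 131), (284, -107), (285, -111)]
350 [(277, 169), (278, 101), (284, -107), (285, -106)]
375 [(277, 137), (278, 112), (285, -98), (286, -96)]
[95, 93, 95, 86, 62, 58, 55, 56, 82, 116, 124, 122, 122, 122, 116, 87, 52, 83, 124, 123, 123, 120, 122, 121, 121, 121, 122, 121, 120, 122, 122, 108, 97, 117, 104, 80, 78, 79, 79, 79, 79, 80, 79, 79, 79, 78, 79, 79, 80, 80, 81, 79, 79, 80, 79, 80, 81, 80, 68, 39, 47, 73, 81, 79, 77, 78, 77, 79]
[0.5865947  0.27802314 0.009     ] [0.62773754 0.28524458 0.012     ] [0.41028537 0.24705258 0.0075    ] -170.0370484111501 [0.60826293 0.28182939]
```

```bash
cat >> h.py <<'E'
def F(n=5,dt=.02):
    a=[]
    for _ in range(n): pause(dt);a.append(read_ft_force())
    return np.mean(a,0)
E
python3 - <<'E'
from h import *
g=np.radians
Q=down(g(9.9))
x,y=.6075,.2817
movel([x,y,.06],Q,speed=.2); movel([x,y,.0205],Q,speed=.08)
print(read_time_s(),read_eef_pos(),F()); move_gripper(.012,100); print("gap",read_finger_gap(),read_eef_pos())
movel([x,y,.03],Q,speed=.05); print(F(),read_ft_torque())
movel([x,y,.15],Q,speed=.25); print(read_time_s(),read_finger_gap(),F(),read_ft_torque())
im=read_camera("wrist");cv2.imwrite("pics/g0.png",im[:,:,::-1])
gr=cv2.cvtColor(im,cv2.COLOR_RGB2GRAY).astype(np.float32)
import pickle;pickle.dump((camera_params("wrist"),read_eef_pos(),read_tcp_rot()),open("g0.pkl","wb"))
E
```

```text
9.95 [0.60738877 0.28149931 0.02013834] [0.3764975  0.3478214  0.09545639]
gap 0.014205674417562422 [0.60758998 0.28158139 0.02094201]
[-0.42671753  0.30043544 -1.10499012] [ 0.06535129 -0.14814102  0.07399736]
11.75 0.014166689947386277 [ 0.16700905 -0.36293026 -2.39480778] [ 0.05942041 -0.04209204 -0.00217852]
```

View pics/g0.png

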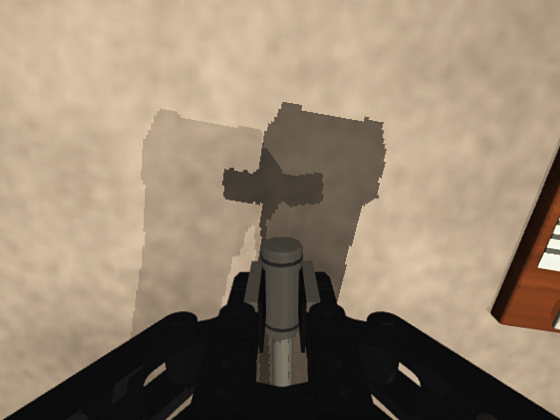

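```bash
cat >> h.py <<'E'
def QR(pitch=1.1,dyaw=0): # rail -> -y ; pitch raises the tip (deg), dyaw about z (deg)
    return (R.from_euler('z',dyaw,degrees=True)*R.from_euler('x',-pitch,degrees=True)*R.from_quat(down(np.pi/2))).as_quat()
def probe_z(x,y,z0,zmin,Q,step=.0005,thr=1.5):
    movel([x,y,z0],Q,speed=.1);pause(.15);b=F(8,.02);z=z0;last=0
    while z>zmin:
        z-=step;movel([x,y,z],Q,speed=.02);f=F(4,.02)[2]-b[2]
        print(round(z,4),round(read_eef_pos()[2],4),round(f,2),end=" | ")
        if f>thr: break
    else: print("no contact")
    r=read_eef_pos()[2];print("t",read_time_s());return r
E
python3 - <<'E'
from h import *
Q=QR()
print(np.round(inverse_kinematics([.5545,.31,.15],Q),2))
move_ptp([.5545,.31,.15],Q);print(read_time_s(),read_eef_pos(),read_finger_gap(),F())
movel([.5545,.23,.135],Q,speed=.15);print(read_time_s())
z=probe_z(.5545,.23,.1225,.109,Q,step=.001)
movel([.5545,.23,z+.004],Q,speed=.05);print(read_time_s())
E
```

```text
[-1.14  0.56  0.74  1.74 -0.42  1.02 -0.25]
12.9333 [0.55433777 0.3094111  0.14930466] 0.01421076731676201 [ 0.49267735 -0.20570538 -1.49746726]
13.7083
0.1215 0.1215 -0.01 | 0.1205 0.1205 0.15 | 0.1195 0.1194 0.08 | 0.1185 0.1185 0.18 | 0.1175 0.1175 0.01 | 0.1165 0.1165 0.18 | 0.1155 0.1155 0.16 | 0.1145 0.1145 0.83 | 0.1135 0.1135 1.0 | 0.1125 0.1125 1.33 | 0.1115 0.1115 1.11 | 0.1105 0.1105 1.55 | t 18.0667
18.3167
```

```bash
python3 - <<'E'
from h import *
Q=QR()
x,y=.5545,.23
movel([x,y,.1185],Q,speed=.1);pause(.1);b=F(8)
for z in (.117,.116,.1155,.115,.1145,.114,.1135,.113,.112,.111):
    movel([x,y,z],Q,speed=.03);f=F(5)-b;print(z,f.round(2),read_ft_torque().round(2))
    if f[2]>.6: break
movel([x,y,.119],Q,speed=.1)
im=[read_camera(c) for c in("scene","top")]
a=im[0][170:270,195:345];t=im[1][160:260,120:300]
a=cv2.resize(a,(750,500),interpolation=cv2.INTER_CUBIC)
cv2.imwrite("pics/s1.png",a[:,:,::-1]);cv2.imwrite("pics/t1.png",cv2.resize(t,(720,400),interpolation=cv2.INTER_CUBIC)[:,:,::-1])
print(read_time_s())
E
```

```text
0.117 [0.24 0.31 0.44] [ 0.04 -0.   -0.03]
0.116 [0.19 0.15 0.24] [ 0.05  0.02 -0.04]
0.1155 [-0.05  0.45  1.01] [-0.03 -0.01 -0.03]
20.15
```

View pics/s1.png

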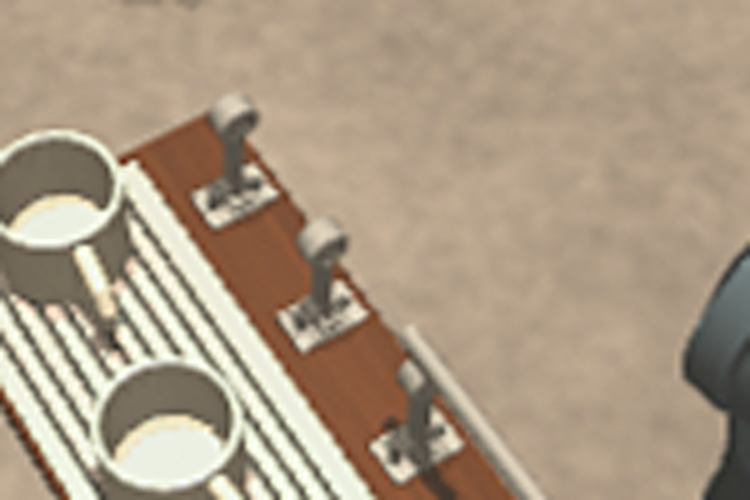

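```bash
python3 - <<'E'
from h import *
p=camera_params("scene");t=camera_params("top")
for n,X in [("tip",(.5545,-.004,.108)),("eye1",(.5545,.0127,.088)),("eye2",(.5551,-.0773,.088)),("eye3",(.553,-.1673,.088)),("eye1top+y",(.5545,.0197,.1)),("eye1top-y",(.5545,.0057,.1)),("rod at y.05",(.5545,.05,.108))]:
    u=proj(p,X);v=proj(t,X);print(n,(u-[195,170])*5,(v-[120,160])*4)
E
```

```text
tip [406.05828516 327.07067674] [555.67201219 196.57169916]
eye1 [424.79548214 374.2136886 ] [531.80382133 201.14049011]
eye2 [323.10083945 241.05807422] [669.29672985 199.9599631 ]
eye3 [233.79404473 115.90801315] [807.03872531 202.86144872]
eye1top+y [433.60712313 372.50466391] [519.83850244 198.46796949]
eye1top-y [417.12119639 350.69591588] [541.38880687 198.42493994]
rod at y.05 [470.72904298 412.38687204] [472.08805455 196.73990325]
```

View pics/t1.png

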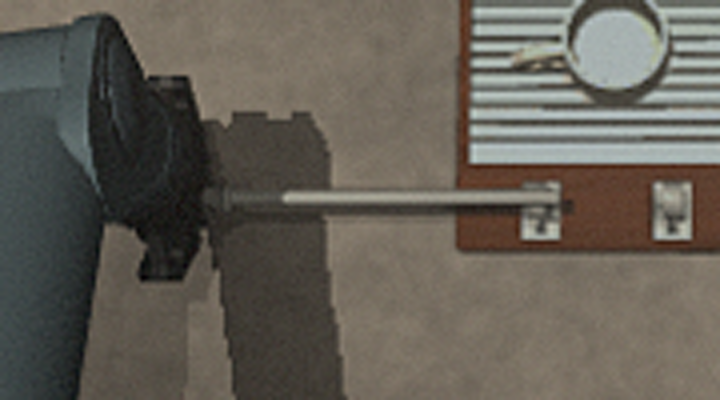

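```bash
python3 - <<'E'
from h import *
Q=QR()
for x,y in((.5545,.175),(.5545,.228)):
    movel([x,y,.119],Q,speed=.1);movel([x,y,.117],Q,speed=.1);pause(.1);b=F(10)
    for z in (.1163,.1158,.1153,.1148,.1143,.1138,.1133,.1128):
        movel([x,y,z],Q,speed=.03);f=F(10)-b;print(y,z,f.round(2))
        if f[2]>.8: break
    movel([x,y,.119],Q,speed=.1)
print(read_time_s())
E
```

```text
0.175 0.1163 [-0.22 -0.02  0.57]
0.175 0.1158 [-0.21  0.07  0.71]
0.175 0.1153 [-0.18  0.21  0.86]
0.228 0.1163 [-0.47 -0.18  0.15]
0.228 0.1158 [-0.36 -0.03  0.49]
0.228 0.1153 [-0.06 -0.01  0.4 ]
0.228 0.1148 [ 0.14 -0.07  0.84]
25.9833
```

```bash
cat >> h.py <<'E'
def adv(x,z,y0,y1,Q,step=.001,thr=2.5,b=None,x1=None,z1=None):
    """advance along -y, stop on resistance; x,z may ramp to x1,z1"""
    n=max(1,int(np.ceil((y0-y1)/step)));X1=x if x1 is None else x1;Z1=z if z1 is None else z1
    for i in range(1,n+1):
        s=i/n;y=y0+(y1-y0)*s;movel([x+(X1-x)*s,y,z+(Z1-z)*s],Q,speed=.04)
        f=F(2,.015)-b
        if f[1]>thr:
            f=F(3,.015)-b
            if f[1]>thr: print("blocked y=%.4f x=%.4f z=%.4f"%(y,x+(X1-x)*s,z),f.round(2));return y,f
    print("free to y=%.4f"%y,f.round(2),"t",read_time_s());return y,None
E
python3 - <<'E'
from h import *
Q=QR(.9)
z=.0993
movel([.5545,.28,.119],Q,speed=.15);movel([.5545,.262,z],Q,speed=.1);pause(.15);b=F(10);print(b.round(2),read_eef_pos())
np.save("b.npy",b)
for dx in (0,1.5,-1.5,3,-3):
    y,f=adv(.5545+dx/1000,z,.257,.242,Q,b=b)
    if f is None:break
    movel([.5545+dx/1000,.258,z],Q,speed=.06)
    if read_time_s()>37: break
print(read_time_s(),F()-b)
E
```

```text
[-0.12  0.2  -1.29] [0.55469401 0.26266255 0.09962796]
blocked y=0.2514 x=0.5545 z=0.0993 [-0.03  3.96  0.64]
blocked y=0.2514 x=0.5560 z=0.0993 [-0.09  3.91  0.23]
blocked y=0.2523 x=0.5530 z=0.0993 [-0.22  3.05  0.  ]
blocked y=0.2514 x=0.5575 z=0.0993 [ 0.05  4.33 -0.04]
blocked y=0.2514 x=0.5515 z=0.0993 [-0.64  4.63  0.45]
37.1 [ 0.15822248 -1.00251703  0.31501326]
```

```bash
python3 - <<'E'
from h import *
import pickle
Q=QR(.9)
movel([.5545,.256,.0993],Q,speed=.1);pause(.1)
print(read_eef_pos(),(R.from_quat(read_tcp_rot())*R.from_quat(Q).inv()).as_rotvec(degrees=True))
im={c:read_camera(c) for c in("scene","top")}
pickle.dump(im,open("f1.pkl","wb"))
s,t=camera_params("scene"),camera_params("top")
def crop(c,X,w,h,k):
    u,v=proj(camera_params(c),X).astype(int);print(c,u-w,v-h)
    return cv2.resize(im[c][v-h:v+h,u-w:u+w],None,fx=k,fy=k,interpolation=cv2.INTER_NEAREST)
A=crop("scene",(.5545,.02,.088),24,24,8);B=crop("top",(.5545,.02,.088),24,24,8)
cv2.imwrite("pics/f1.png",np.hstack([A,B])[:,:,::-1])
for n,X in [("tip",(.5545,.022,.088)),("rod",(.5545,.06,.088)),("eye1+",(.5545,.0197,.088)),("eye1-",(.5545,.0057,.088))]:
    print(n,proj(s,X),proj(t,X))
E
```

```text
[0.5546314  0.25552543 0.09930966] [-0.01575159  0.00088957 -0.03667197]
scene 257 223
top 226 186
tip [282.13639578 247.73467864] [249.40392834 210.29211086]
rod [291.23379898 259.81800675] [234.92286203 210.32053974]
eye1+ [281.59615801 247.01712247] [250.28104788 210.29038367]
eye1- [278.33270267 242.68251916] [255.62146823 210.27985464]
```

View pics/f1.png

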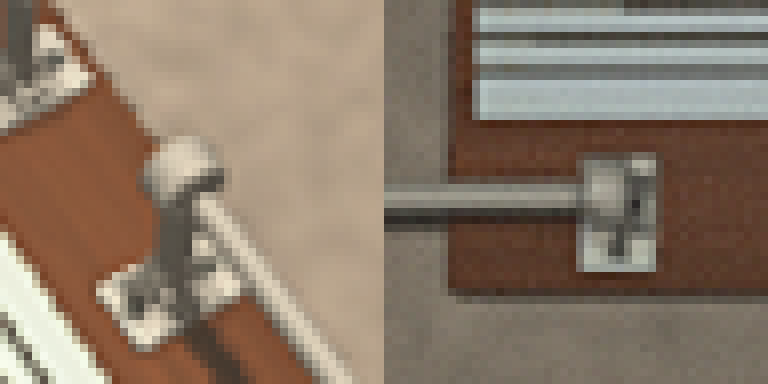

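```bash
python3 - <<'E'
from h import *
import pickle
im=pickle.load(open("f1.pkl","rb"))
t=im["top"].astype(int)
print("rows 202..219"); print("rod  ",t[202:220,236:248].mean(1).astype(int).tolist())
for c in range(248,260): print(c,[tuple(x) for x in t[202:220,c,::2].tolist()])
s=camera_params("scene");S=im["scene"].astype(np.float32)
# perpendicular profiles in scene
def prof(y,z=.088,x0=.5545):
    a=proj(s,(x0,y,z));d=proj(s,(x0,y+.01,z))-a;d/=np.linalg.norm(d);n=np.array([d[1],-d[0]])
    k=np.arange(-9,9.1,.5)
    pts=a+k[:,None]*n
    v=cv2.remap(S,pts[:,0].astype(np.float32)[None],pts[:,1].astype(np.float32)[None],cv2.INTER_LINEAR)[0];return v,n
for ys in ([.030,.035,.04,.045,.05],[.009,.0127,.016]):
    v=np.mean([prof(y)[0] for y in ys],0);print(ys,prof(ys[0])[1]);print("R",v[:,0].astype(int).tolist());print("B",v[:,2].astype(int).tolist())
E
```

```text
rows 202..219
rod   [[87, 57, 41], [92, 61, 44], [94, 63, 46], [100, 65, 47], [96, 61, 43], [85, 53, 37], [93, 76, 65], [130, 129, 119], [157, 153, 141], [131, 127, 116], [60, 56, 50], [53, 38, 30], [83, 56, 41], [89, 60, 42], [91, 60, 43], [86, 57, 42], [86, 57, 42], [88, 58, 41]]
248 [(87, 44), (91, 42), (95, 49), (100, 48), (94, 41), (89, 42), (93, 64), (127, 116), (162, 143), (132, 116), (63, 53), (56, 31), (81, 40), (85, 41), (92, 45), (86, 39), (81, 38), (85, 43)]
249 [(87, 43), (94, 45), (96, 47), (97, 42), (91, 39), (82, 32), (95, 65), (121, 112), (146, 131), (119, 104), (53, 44), (52, 30), (75, 33), (76, 32), (82, 35), (79, 32), (79, 29), (82, 33)]
250 [(89, 42), (95, 44), (90, 40), (95, 57), (104, 77), (95, 67), (90, 63), (107, 97), (114, 107), (95, 87), (69, 57), (68, 60), (100, 85), (115, 103), (115, 107), (121, 111), (128, 110), (117, 102)]
251 [(85, 38), (92, 41), (87, 37), (92, 68), (120, 108), (124, 111), (126, 115), (137, 125), (145, 135), (117, 102), (92, 79), (96, 91), (122, 119), (153, 146), (165, 159), (179, 172), (178, 169), (155, 156)]
252 [(87, 41), (100, 48),
[... 1753 characters left out ...]
, 200, 213, 213, 200, 181, 169, 167, 169, 172, 174, 175, 176, 177, 177, 178, 178, 178, 179, 179, 180]
B [75, 80, 87, 99, 106, 108, 110, 116, 125, 138, 154, 161, 151, 134, 122, 128, 147, 167, 179, 179, 167, 148, 133, 128, 129, 131, 132, 133, 134, 135, 135, 136, 136, 136, 136, 136, 137]
[0.009, 0.0127, 0.016] [ 0.79889248 -0.60147387]
R [136, 135, 136, 138, 139, 135, 128, 116, 108, 114, 125, 135, 142, 150, 151, 155, 156, 160, 164, 170, 175, 175, 175, 174, 174, 168, 160, 162, 167, 173, 177, 178, 177, 176, 176, 177, 178]
B [58, 58, 58, 57, 56, 56, 58, 65, 77, 93, 106, 115, 120, 125, 126, 129, 131, 133, 137, 142, 146, 146, 146, 146, 146, 141, 133, 130, 130, 132, 135, 136, 135, 135, 135, 135, 136]
```

```bash
python3 - <<'E'
from h import *
Q=QR(.9);b=np.load("b.npy");t0=read_time_s();ok=False
for x in (.5555,.5570,.5540):
    zs=np.arange(.0986,.1021,.0007)
    movel([x,.2542,zs[0]],Q,speed=.08);L=[]
    for z in zs:
        movel([x,.2510,z],Q,speed=.04);f=F(2,.015)-b;L.append(f.round(1).tolist())
        if f[1]<1.2 and F(3,.015)[1]-b[1]<1.2: ok=True;break
    print(x,L,read_time_s())
    if ok: break
    movel([x,.2545,z],Q,speed=.08)
if ok:
    print("candidate",x,z); y,f=adv(x,z,.2510,.242,Q,step=.003,thr=4,b=b)
E
```

```text
0.5555 [[0.2, 3.2, -0.2], [0.4, 5.4, -0.0], [0.3, 5.0, -0.7], [0.1, 5.3, -0.1], [0.3, 4.5, -0.2], [0.2, 5.3, -0.6]] 39.5833
0.557 [[-0.1, -0.1, 0.5]] 40.4167
candidate 0.557 0.0986
free to y=0.2420 [-0.08 -0.38  1.1 ] t 41.55
```

```bash
cat >> h.py <<'E'
def seek(yc,xs,zs,Q,b,tmax):
    """yc: TCP y with tip on the face; press 1.5 mm in and sweep z for each x"""
    for x in xs:
        movel([x,yc+.0022,zs[0]],Q,speed=.08);L=[]
        for z in zs:
            movel([x,yc-.0018,z],Q,speed=.05);f=F(2,.015)-b;L.append(f.round(1).tolist())
            if f[1]<1.3 and F(3,.015)[1]-b[1]<1.3:
                print(x,L,"IN t",read_time_s());return x,z
        print(x,L,read_time_s());movel([x,yc+.0025,z],Q,speed=.08)
        if read_time_s()>tmax: return None
E
python3 - <<'E'
from h import *
Q=QR(.9);b=np.load("b.npy")
y,f=adv(.557,.0988,.242,.1665,Q,step=.0126,thr=5,b=b,x1=.5576)
if f is None:
    r=seek(.1626,(.5576,.5588,.5564,.56,.5552),(.0988,.0995,.0981),Q,b,54)
    if r:
        y,f=adv(r[0],r[1],.1608,.150,Q,step=.0036,thr=5,b=b)
E
```

```text
free to y=0.1665 [ 0.14 -0.79  1.51] t 44.55
0.5576 [[-0.6, 1.1, 0.7]] IN t 45.1333
free to y=0.1500 [-0.24 -0.79  0.4 ] t 46.2667
```

```bash
python3 - <<'E'
from h import *
Q=QR(.9);b=np.load("b.npy")
y,f=adv(.5576,.0988,.150,.0765,Q,step=.0147,thr=5,b=b,x1=.5555)
if f is None:
    r=seek(.0726,(.5555,.5567,.5543,.5580,.5530),(.0988,.0994,.0982),Q,b,59)
    if r:
        y,f=adv(r[0],r[1],.0708,.058,Q,step=.0043,thr=5,b=b)
E
```

```text
free to y=0.0765 [ 0.56 -0.7   0.24] t 49.0167
0.5555 [[0.1, 3.1, 1.1], [-0.2, 5.7, 0.2], [0.4, 4.6, 2.1]] 50.1167
0.5567 [[0.0, 3.8, 1.2], [-0.0, 5.7, 0.7], [-0.8, 4.6, 1.6]] 51.4667
0.5543 [[0.5, -1.0, 0.4]] IN t 52.3
free to y=0.0580 [ 0.61 -1.39  0.78] t 53.175
```

```bash
python3 - <<'E'
from h import *
Q=QR(.9);b=np.load("b.npy")
y,f=adv(.5543,.0988,.058,.0435,Q,step=.005,thr=5,b=b,x1=.5563)
if f is None:
    y,f=adv(.5563,.0988,.0435,.0370,Q,step=.001,thr=3.0,b=b)
p=camera_params("wrist");im=read_camera("wrist");cv2.imwrite("pics/h0.png",im[:,:,::-1])
s=read_camera("scene");a=cv2.resize(s[160:280,180:360],(720,480),interpolation=cv2.INTER_CUBIC);cv2.imwrite("pics/h1.png",a[:,:,::-1])
cv2.imwrite("pics/h.png",np.hstack([cv2.resize(im,(420,315)),cv2.resize(a,(380,315))])[:,:,::-1])
print(y,f,read_eef_pos(),read_time_s())
E
```

```text
free to y=0.0435 [-0.42 -0.59  0.91] t 54.1
blocked y=0.0398 x=0.5563 z=0.0988 [-0.59  4.33  1.4 ]
0.039785714285714285 [-0.59105335  4.32870479  1.39565996] [0.5563925  0.04089647 0.09883903] 55.3833
```

View pics/h.png

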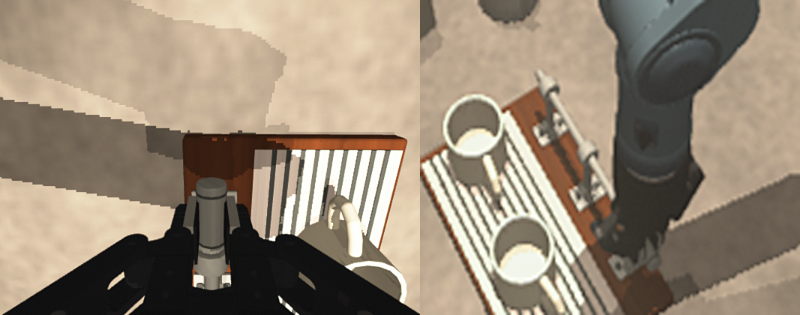

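```bash
python3 - <<'E'
from h import *
Q=QR(.9)
move_gripper(.036);pause(.1);print(read_finger_gap(),F(),read_time_s())
movel([.5563,.0400,.17],Q,speed=.12);print(read_time_s())
movel([.5563,.12,.21],Q,speed=.25);pause(.1);p=camera_params("wrist");im=read_camera("wrist")
import pickle;pickle.dump(p,open("e.pkl","wb"))
s=read_camera("scene");a=s[160:280,180:340]
cv2.imwrite("pics/e.png",np.hstack([cv2.resize(im,(400,300)),cv2.resize(a,(400,300),interpolation=cv2.INTER_CUBIC)])[:,:,::-1])
cv2.imwrite("pics/e_w.png",im[:,:,::-1])
print(read_time_s(),F())
E
```

```text
0.03584060671735313 [ 0.25894775  0.05697259 -0.19599271] 55.9083
56.65
57.3583 [ 0.25151948 -0.07850015  0.14723414]
```

View pics/e.png

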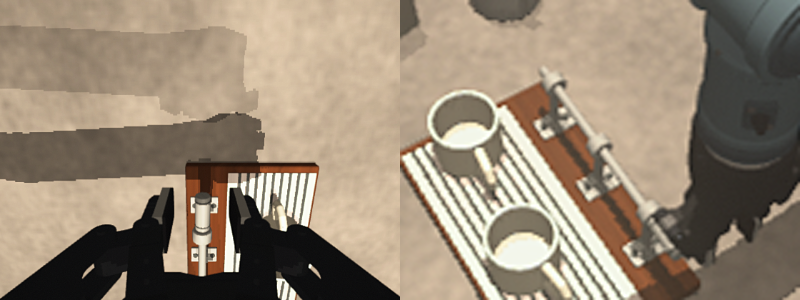

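```bash
python3 - <<'E'
import cv2
im=cv2.imread("pics/e_w.png");c=im[255:395,213:353];cv2.imwrite("pics/e2.png",cv2.resize(c,(560,560),interpolation=cv2.INTER_CUBIC))
E
```

```text
(no output)
```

View pics/e2.png

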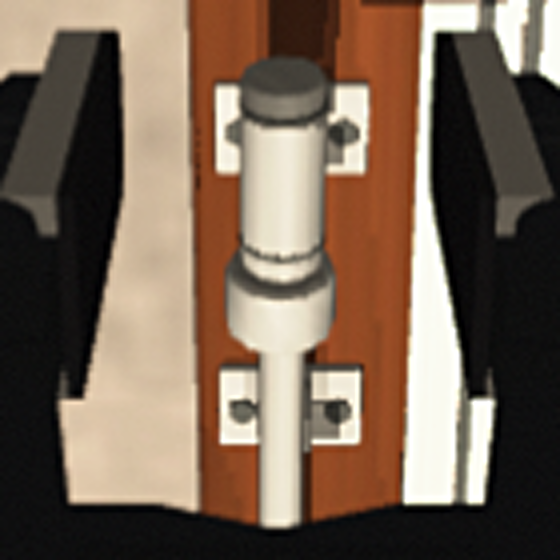

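```bash
python3 -c "
from bench import *
sign_off();print(read_time_s())"
```

```text
the job is handed in; nothing more can be done
the job is handed in; nothing more can be done
```

The guard rail is back on the stand, threaded tip first from the robot's left end through all three eyes. The shoulder sits against the first post. I let go, moved the arm clear and handed the job in at about 57.5 s.

**Last checks:**
- **Rail seated:** Resistance began at TCP y ≈ 0.040 m, where the first-face touch had predicted it. The final wrist picture shows the grip flat against the first eye.
- **All three eyes:** The final scene picture shows the rod through all three, with the tip sticking out past the third.
- **Robot clear:** The wrist force was about zero after I let go.
- **Forces:** The highest push I read while feeling for the eyes and seating the shoulder was about 6 N. Forces were only sampled after each small step.
- **Bystanders:** Both cups look undisturbed in the final picture. I did not check the jug and carton again at the end, but the arm never went near them.

**What disagreed:**
- **First eye:** The camera estimate of its x was about 2.5 mm off where the tip went in, so the first several tries were blocked. I found it by light pressing and searching.
- **Third eye:** It took two corrections in x; the second eye went in on the first try.
- **Finger gap:** The gripper read 14 mm on the 18 mm grip. The rail did not slip noticeably.
- **Rail line:** I seated the rail about midway between where the three eyes rest, roughly 4 mm towards the robot from the nominal rail line. It will rest wherever the leaves balance.

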